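# Tuck the flashing under the lapped clay shingles

## Task

On the roof sample panel, tuck the long piece of aluminium flashing under the free edge of the two lowest clay shingles: hold it by its upstand with the leaf leading, centred on the joint between the two shingles and square to them, and slide it along the board until about 30 mm of the leaf is covered, without lifting either shingle. Then press the flashing down flat on the board and finish while still holding it by the upstand and pressing down with about 10 N; do not let go. Leave the short piece of flashing and everything else where they are.

Things in the scene. Friction and masses are not known exactly. Their poses are not given: they have to be found in the camera images.
- flashing: long flashing, bare aluminium L-section lying leaf down on the robot's left or right: leaf 4 mm thick, 120 mm long, 78 mm deep over all; along one long edge an upright rib (upstand) 8 mm thick; 0.14 to 0.24 kg. Origin: underside, below the rib's middle; x across the leaf away from the rib, y along the rib, z up. Rib spans x = -4 to 4 mm, leaf to x = 74 mm
- rib_top (a point): on the long flashing: middle of the rib's top, 38 mm above the underside
- lead_edge (a point): on the long flashing: middle of the leaf's leading edge, at its underside (74 mm along x from the flashing's origin); axes as the flashing's
- roof: roof sample panel, fixed: plywood board 280 x 230 x 18 mm with terracotta shingles on its far part, bare on the 110 mm nearest the robot. Origin: at table height below the joint of the two lowest shingles at their free edge; x points in under the shingles (roughly away from the robot), y left along the free edge, z up. Board spans x = -110 to 170, y = -115 to 115 mm
- mouth (a point): on the board's top face (18 mm above the table), below the free edge of the two lowest shingles, at the joint between them; axes as the panel's. The slot under the shingles is 9 mm high and runs 60 mm in to a batten
- joint_top (a point): top of the joint between the two lowest shingles at their free edge, 37 mm above the table; each is 94 mm wide (y), 120 mm long (x), 10 mm thick, with a 3 mm joint between; the next course lies on them from 50 mm in, its top 47 mm above the table
- shingle_left (a joint): how far the lowest shingle on the +y side is lifted, rad: 0 lying flat, positive when its free edge is up; it turns freely about its upper edge 120 mm from the free edge, held down only by its own weight (220 g)
- shingle_right (a joint): the same for the lowest shingle on the -y side
- short_piece: short offcut of the same aluminium section (same leaf, same rib) but only 60 mm long, not to be used; origin and axes as the long one's; lies on the other side from the long one
- jar: closed white glaze jar, 60 mm across, 75 mm high; origin under its centre
- bowl: open blue glaze bowl, 120 mm across, 55 mm high; origin under its centre
- brush: brush 200 mm long lying between the robot and the panel; origin under its middle
- vase: plaster-white vase with a grey foot, about 90 mm across, 150 mm high, behind the panel; origin under its centre
- pin: wooden rolling pin 260 mm long, 44 mm thick, lying behind the panel; origin under its middle
- spares: stack of three spare terracotta shingles 120 x 94 mm, 30 mm high; origin under its centre
Not all that is in view belongs to the job. Leave any turquoise or yellow look-alike of the flashing alone.

How it is judged:
By the outcome, as a careful person would: the job done as asked, in the order asked, and still so for the second after the job is handed in, while the arm keeps its last pose, push and grip.
It also fails if it takes over 54 s, if anything falls off the work surface, if the arm or the gripper's body presses on something with over 40 N, if the wrist force passes 120 N, or if a joint passes its speed limit or range.

## Robot

A 7-joint arm with a two-finger parallel gripper is mounted at the origin on the work surface. World frame = base frame: x ahead of the robot, y to its left, z up, the work surface at z = 0. Lengths are in m, angles in rad, forces in N, time in s.
With the tool pointing down it reaches from about 0.4 to 0.85 m from the base axis. Payload 4.5 kg.
Tool frame: the origin (TCP) lies at the centre of the arm's flange, where the gripper is bolted on; the fingertips stand nose_length ahead of it and the grasp point (between the pads) lies 147 mm ahead of it (nose_length is the distance from the TCP to the fingertips, in m); z points along the fingers, y is the line along which they close (so a half turn about z gives the same grasp; the last joint's range is limited). The gripper opens to 88 mm and grips with 3 to 60 N. Pads are 18 mm wide; open, the fingers measure 123 mm over their backs; the gripper's body (75 mm by 187 mm) begins 45 mm behind the grasp point.
Start: joints at [1.334, 0.689, -0.195, 1.565, 0.157, 0.902, -0.215], TCP at [0.167, -0.602, 0.405] pointing down, gripper open.
Joint ranges: [-3.01, 3.01], [-0.46, 2.08], [-1.47, 1.51], [0.13, 2.56], [-1, 4.14], [0.04, 2.09], [-2.66, 2.66]. Speed limits (rad/s): [2.57, 2.57, 3.14, 3.14, 3.14, 3.14, 3.14].

## Interface

Orientations are given as a unit quaternion [x, y, z, w].
In Python, from plant import * gives the robot as it stands.
- The arm moves only by the tool play_rows, never from a script. Its argument "rows" is a list that holds one entry, the list of rows, each a list of 6 numbers: the shift along the tool's x, y, z normalised to -1 to 1, where 1 is 0.5 m, then the turn, a rotation vector about the tool's x, y, z normalised to -1 to 1, where 1 is 0.5 rad. A call has 1 to 20 rows; each row is the pose to reach, as a shift and turn from the pose commanded when the call began, along the tool's axes at that moment; what a row does not reach only later rows make up. A row lasts 1/12 s, in which the tool goes at most 41.7 mm and 7.16 degrees, less where a joint would pass 70% of its speed; a pose out of reach is approached as far as the arm can. A call with a number of a shift or a turn outside -1 to 1 is refused whole. A call with a gripper value outside its range is refused whole. "claw" is the closure, from 0 (fully open) to 1 (shut), set as the call begins (left out, the last holds). The fingers move at their own pace and stop on an object; "squeeze" is the grip in N (left out, the last holds). Time passes only in rows, so rows that repeat a pose let the fingers close. It gives the time, the measured TCP pose, the force, the opening and the grip force at its end, in the units of the state.
- get_state(): the state, without advancing time (a new reading comes with each control period).
- snapshot(name): name is "scene" or "side" or "wrist"; returns a dict with "pixels" (480x640x3 uint8, blue, green, red), "camera_matrix" (3x3 intrinsics, pixels), "world_to_cam" (4x4, takes a point from world to camera coordinates); the wrist camera has in their place "mount" (4x4, takes a point from camera to tool coordinates, whose origin is the TCP and whose axes are the flange's). Camera axes: x right, y down, z forward; pixel columns grow to the right and rows downward; lengths in m; the calibration is good to about 2 mm. A picture is of the moment at which its call begins: read the wrist's pose just before it. There is no depth.
- finish_job(): hands the job in; it is judged then, once.
The state is a dict: "clock": time; "q": joint angles; "qd": joint speeds; "joint_torque": joint torques, N m; "tool_pos": TCP position; "eef_rot": TCP orientation; "contact_force": force on the tool from outside, world axes, zero at the start; "moment": the same for the moment, N m; "opening": opening from 0.0 (shut) to 1.0 (fully open); "finger_force": force on a finger pad.
Only numpy, scipy, OpenCV 4.12 (cv2) and the standard library are available. Lean on these libraries where they do the work, as an engineer would, in place of code of your own. Each camera call takes 0.05 s, during which the arm holds its last target. There are 200 camera calls.

## Working session

There is one attempt and no reset: what is moved stays moved. The work goes in short steps, Python scripts to look and compute and a tool call to move; the robot and the scene stay as the last step left them, time stands still between calls to the robot, and variables do not carry over. Pictures are saved under pics/ and viewed, at most 10 in all, crops included, and the job is handed in when it is done.

Besides the shell and the picture viewer there is one more tool, called after "Request:" by a JSON object that holds its "name" and its "arguments", one argument or row to a line. play_rows: Moves the arm, as the interface text tells. Its arguments: {"type":"object","properties":{"rows":{"type":"array"},"claw":{"type":"number"},"squeeze":{"type":"number"}},"required":["rows"]}

```bash
mkdir -p pics; ls; cat > h.py <<'E'
from plant import *
import numpy as np, cv2
from scipy.spatial.transform import Rotation as R
def ray(s,uv,T=None):
    K=s["camera_matrix"]; 
    d=np.linalg.inv(K)@np.array([uv[0],uv[1],1.])
    C=np.linalg.inv(s["world_to_cam"]) if T is None else T
    return C[:3,3],C[:3,:3]@d
def onz(s,uv,z,T=None):
    o,d=ray(s,uv,T); return o+d*(z-o[2])/d[2]
def proj(s,p,T=None):
    W=s["world_to_cam"] if T is None else np.linalg.inv(T)
    c=W[:3,:3]@np.asarray(p)+W[:3,3]; c=s["camera_matrix"]@c; return c[:2]/c[2]
def wrist():
    st=get_state(); s=snapshot("wrist")
    T=np.eye(4); T[:3,:3]=R.from_quat(st["eef_rot"]).as_matrix(); T[:3,3]=st["tool_pos"]
    return s,T@s["mount"],st
E
python3 - <<'E'
from h import *
st=get_state(); print(st, [n for n in dir() if 'nose' in n.lower()])
for n in("scene","side"):
    s=snapshot(n); cv2.imwrite(f"pics/{n}0.png",s["pixels"]); np.save(f"pics/{n}0.npy",s,allow_pickle=True)
    print(n,s["world_to_cam"].round(3).tolist(),s["camera_matrix"].tolist())
print(snapshot("wrist")["mount"])
E
```

```text
pics
{'clock': 0.0, 'q': array([ 1.3337938 ,  0.68999811, -0.19452227,  1.56634082,  0.15727079,
        0.90250903, -0.21510626]), 'qd': array([-0.00100822, -0.0002144 , -0.00038686, -0.00037798,  0.00041709,
        0.00124081,  0.00067115]), 'joint_torque': array([ 1.24541089e-03, -5.27555037e+01, -1.26687460e+00, -1.53429437e+01,
       -5.26676711e-02,  6.44268395e-03,  1.94760833e-04]), 'tool_pos': array([ 0.16708211, -0.60191026,  0.40390199]), 'eef_rot': array([ 9.90842356e-01,  1.35020568e-01, -1.79093754e-04, -9.15806237e-04]), 'contact_force': array([ 0.33727821, -0.49443108,  0.35172872]), 'moment': array([-0.00075841, -0.02926094, -0.05987149]), 'finger_force': 0.0, 'opening': 1.0014225860402797} ['nose_length']
scene [[0.528, 0.849, -0.002, -0.312], [0.718, -0.448, -0.533, -0.33], [-0.453, 0.28, -0.846, 1.68], [0.0, 0.0, 0.0, 1.0]] [[538.6746916992676, 0.0, 324.78809797557363], [0.0, 538.6746916992676, 245.0518130644645], [0.0, 0.0, 1.0]]
side [[-0.918, -0.396, 0.016, 0.506], [-0.277, 0.613, -0.74, 0.169], [0.284, -0.684, -0.672, 1.167], [0.0, 0.0, 0.0, 1.0]] [[517.069369681184, 0.0, 315.0367919197856], [0.0, 517.069369681184, 238.08676146257005], [0.0, 0.0, 1.0]]
[[-5.64339327e-06 -9.58784117e-01 -2.84135561e-01  7.32397322e-02]
 [ 9.99999943e-01 -1.01244302e-04  3.21776112e-04 -1.09849979e-03]
 [-3.37280932e-04 -2.84135543e-01  9.58784063e-01  1.92618956e-02]
 [ 0.00000000e+00  0.00000000e+00  0.00000000e+00  1.00000000e+00]]
```

View pics/scene0.png

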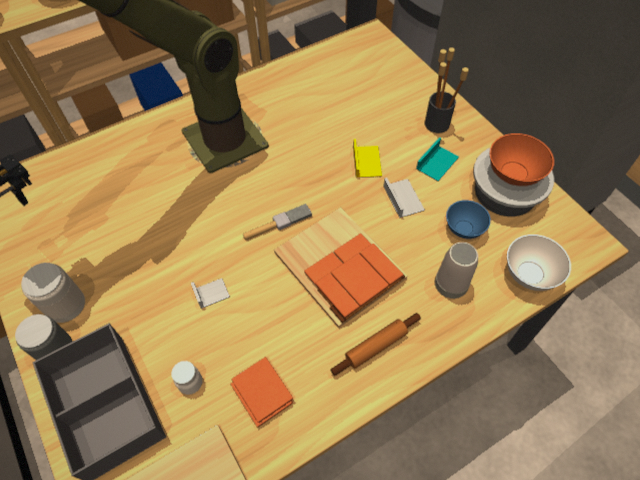

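View pics/side0.png

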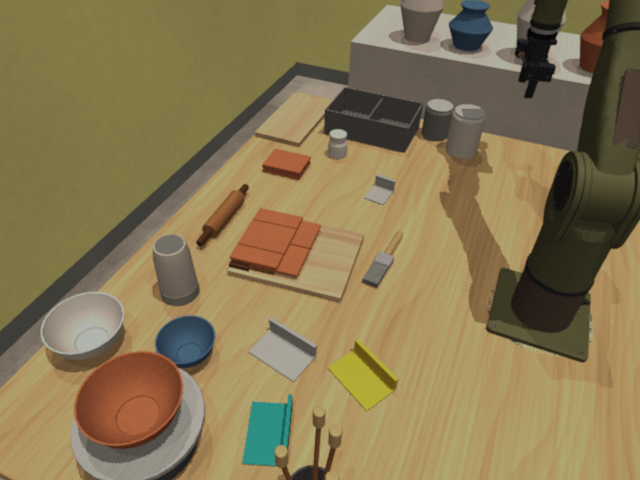

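The scene picture shows four look-alikes: long grey (404,198), short grey (210,292), yellow (368,160) and turquoise (437,160). I choose the long grey one, which is the longer bare-aluminium piece on the robot's left. The panel is at (340,262) and the brush at (280,222). The side view shows the flashing at (283,348), with its rib on the upper right from (270,323) to (315,350).

```bash
python3 - <<'E'
from h import *
s={n:np.load(f"pics/{n}0.npy",allow_pickle=True).item() for n in("scene","side")}
for z,uv in [(.004,(250,350)),(.004,(292,377)),(.038,(315,350)),(.038,(270,323)),(0,(315,355))]:
    print('side',uv,onz(s["side"],uv,z).round(3))
for z,uv in [(.018,(276,250)),(.018,(340,209)),(.037,(307,268)),(.037,(366,236)),(.037,(345,318)),(0.0,(280,222)),(.03,(404,198))]:
    print('scene',uv,onz(s["scene"],uv,z).round(3))
for z,uv in [(.018,(362,239)),(.018,(338,294)),(.037,(321,222)),(.037,(295,277))]:
    print('side',uv,onz(s["side"],uv,z).round(3))
c=s["scene"]["pixels"][150:250,340:480]; c=cv2.resize(c,None,fx=5,fy=5,interpolation=cv2.INTER_CUBIC); cv2.imwrite("pics/crop1.png",c)
print(nose_length)
E
```

```text
side (250, 350) [0.545 0.356 0.004]
side (292, 377) [0.438 0.379 0.004]
side (315, 350) [0.413 0.323 0.038]
side (270, 323) [0.526 0.299 0.038]
side (315, 355) [0.418 0.31  0.   ]
scene (276, 250) [ 0.45  -0.066  0.018]
scene (340, 209) [0.427 0.152 0.018]
scene (307, 268) [ 0.552 -0.029  0.037]
scene (366, 236) [0.551 0.155 0.037]
scene (345, 318) [ 0.721 -0.023  0.037]
scene (280, 222) [ 0.365 -0.007  0.   ]
scene (404, 198) [0.498 0.321 0.03 ]
side (362, 239) [ 0.443 -0.05   0.018]
side (338, 294) [0.431 0.149 0.018]
side (321, 222) [ 0.556 -0.047  0.037]
side (295, 277) [0.535 0.157 0.037]
0.166
```

View pics/crop1.png

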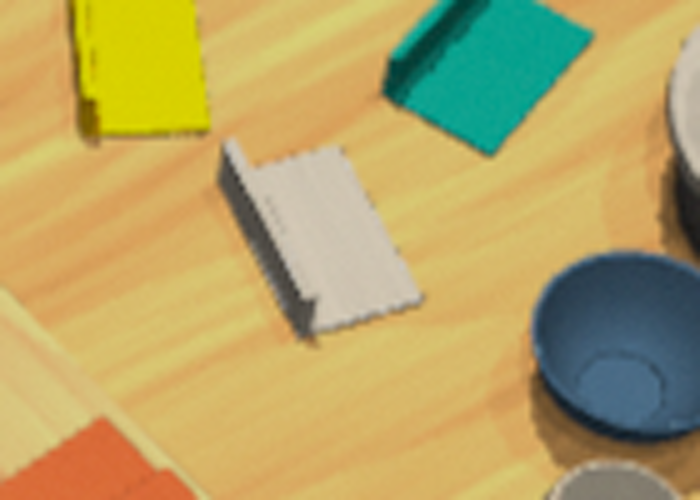

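The crop confirms my choice: bare grey, long rib on the side facing the panel, leaf pointing left (+y). Next I plan the swing over to it.

```bash
cat >> h.py <<'E'
def pose(x,y,z,yawy):  # tool down, tool y at heading yawy (deg)
    a=np.radians(yawy); yy=np.array([np.cos(a),np.sin(a),0]); zz=np.array([0,0,-1.]); 
    return np.array([x,y,z]),R.from_matrix(np.c_[np.cross(yy,zz),yy,zz])
def rel(A,B):
    (p,r),(q,t)=A,B; return np.r_[r.inv().apply(q-p)/.5,(r.inv()*t).as_rotvec()/.5].round(4).tolist()
def cur():
    st=get_state(); return st["tool_pos"],R.from_quat(st["eef_rot"])
E
python3 - <<'E'
from h import *
A=cur()
for x,y,yaw in[(.33,-.5,-49),(.45,-.34,-23.5),(.52,-.17,2),(.53,.02,27.5),(.5,.2,53),(.47,.31,78)]:
    B=pose(x,y,.39,yaw); print(rel(A,B)); A=B
E
```

```text
[0.3685, -0.1094, 0.0283, -0.0028, -0.0005, -0.8895]
[0.3911, -0.0841, 0.0, 0.0, 0.0, -0.8901]
[0.3676, -0.0072, 0.0, 0.0, 0.0, -0.8901]
[0.3791, 0.0332, 0.0, 0.0, 0.0, -0.8901]
[0.347, 0.113, 0.0, 0.0, 0.0, -0.8901]
[0.1803, 0.1396, 0.0, 0.0, 0.0, -0.8727]
```

Request:
{"name": "play_rows", "arguments": {
  "rows": [
    [[0.37,-0.11,0.028,0,0,-0.89],[0.37,-0.11,0.028,0,0,-0.89],[0.37,-0.11,0.028,0,0,-0.89],[0.37,-0.11,0.028,0,0,-0.89],[0.37,-0.11,0.028,0,0,-0.89]]
  ]
}}

```text
clock: 0.57
tool_pos: [0.3346, -0.4966, 0.3904]
eef_rot: [0.935, 0.354, 0.002, -0.001]
contact_force: [0.4, -0.3, 0.1]
opening: 0.997
finger_force: 0.0
```

Request:
{"name": "play_rows", "arguments": {
  "rows": [
    [[0.39,-0.084,0,0,0,-0.89],[0.39,-0.084,0,0,0,-0.89],[0.39,-0.084,0,0,0,-0.89],[0.39,-0.084,0,0,0,-0.89],[0.39,-0.084,0,0,0,-0.89]]
  ]
}}

```text
clock: 0.98
tool_pos: [0.452, -0.337, 0.3906]
eef_rot: [0.835, 0.551, 0.001, -0.001]
contact_force: [0.2, 0.3, -0.2]
opening: 0.998
finger_force: 0.0
```

Request:
{"name": "play_rows", "arguments": {
  "rows": [
    [[0.37,-0.007,0,0,0,-0.89],[0.37,-0.007,0,0,0,-0.89],[0.37,-0.007,0,0,0,-0.89],[0.37,-0.007,0,0,0,-0.89],[0.37,-0.007,0,0,0,-0.89]]
  ]
}}

```text
clock: 1.4
tool_pos: [0.5227, -0.1628, 0.3911]
eef_rot: [0.691, 0.723, 0.002, -0.001]
contact_force: [0.4, 0.2, 0.3]
opening: 0.996
finger_force: 0.0
```

Request:
{"name": "play_rows", "arguments": {
  "rows": [
    [[0.38,0.033,0,0,0,-0.89],[0.38,0.033,0,0,0,-0.89],[0.38,0.033,0,0,0,-0.89],[0.38,0.033,0,0,0,-0.89],[0.38,0.033,0,0,0,-0.89]]
  ]
}}

```text
clock: 1.82
tool_pos: [0.5303, 0.0265, 0.391]
eef_rot: [0.515, 0.857, 0.002, -0.001]
contact_force: [0.4, 0.3, -0.6]
opening: 1.0
finger_force: 0.0
```

```bash
python3 - <<'E'
from h import *
s,T,st=wrist(); cv2.imwrite("pics/w1.png",s["pixels"]); np.save("pics/w1.npy",{**s,"T":T},allow_pickle=True)
A=cur(); print(st["clock"],A[0],A[1].as_matrix()[:,1])
for x,y,yaw in[(.5,.2,53),(.47,.31,78)]:
    B=pose(x,y,.39,yaw); print(rel(A,B)); A=B
E
```

```text
1.8167 [0.530448   0.03062547 0.39150398] [0.88160482 0.47195783 0.00536074]
[0.3274, 0.1062, 0.0055, 0.013, -0.009, -0.867]
[0.1803, 0.1396, 0.0, 0.0, 0.0, -0.8727]
```

View pics/w1.png

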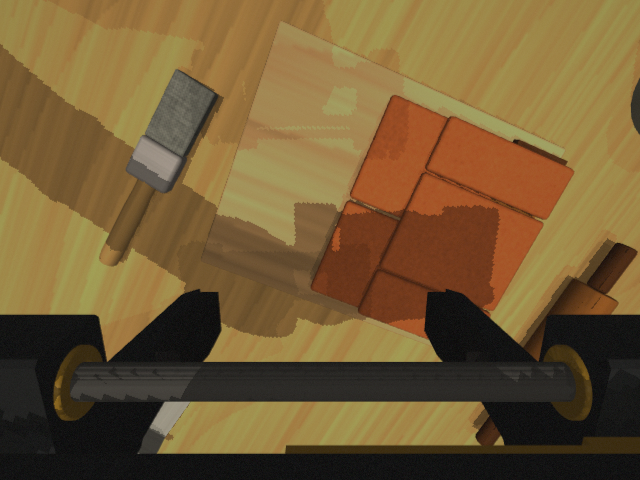

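The wrist picture shows the free edge of the lowest shingles running from (392,96) to (311,291), with the joint at about (352,201). The board's near corners are (282,22) and (203,258). I'll fit these lines, then move on to the flashing.

Request:
{"name": "play_rows", "arguments": {
  "rows": [
    [[0.327,0.106,0.005,0.013,-0.009,-0.867],[0.327,0.106,0.005,0.013,-0.009,-0.867],[0.327,0.106,0.005,0.013,-0.009,-0.867],[0.327,0.106,0.005,0.013,-0.009,-0.867],[0.327,0.106,0.005,0.013,-0.009,-0.867]]
  ]
}}

```text
clock: 2.28
tool_pos: [0.4998, 0.1989, 0.389]
eef_rot: [0.317, 0.949, -0.0, -0.001]
contact_force: [0.3, 0.3, -0.4]
opening: 1.001
finger_force: 0.0
```

Request:
{"name": "play_rows", "arguments": {
  "rows": [
    [[0.18,0.14,0,0,0,-0.87],[0.18,0.14,0,0,0,-0.87],[0.18,0.14,0,0,0,-0.87],[0.18,0.14,0,0,0,-0.87],[0.18,0.14,0,0,0,-0.87],[0.18,0.14,0,0,0,-0.87],[0.18,0.14,0,0,0,-0.87],[0.18,0.14,0,0,0,-0.87]]
  ]
}}

```text
clock: 2.95
tool_pos: [0.4745, 0.2997, 0.3872]
eef_rot: [0.113, 0.994, -0.005, -0.0]
contact_force: [-0.2, 0.5, -0.5]
opening: 1.003
finger_force: 0.0
```

```bash
python3 - <<'E'
from h import *
w=np.load("pics/w1.npy",allow_pickle=True).item(); T=w["T"]
hsv=cv2.cvtColor(w["pixels"],cv2.COLOR_BGR2HSV)
m=cv2.inRange(hsv,(0,160,30),(12,255,255)); 
pts=[]
for v in range(110,282,2):
    if abs(v-200)<7: continue
    r=np.where(m[v]>0)[0]; r=r[r>280]
    if len(r): pts.append((r[0],v))
P=np.array([onz(w,p,.037,T)[:2] for p in pts])
for _ in range(3):
    vx,vy,x0,y0=cv2.fitLine(P.astype(np.float32),cv2.DIST_HUBER,0,.001,.001).ravel()
    d=abs((P-[x0,y0])@[-vy,vx]); P=P[d<.002]
print(len(P),"edge heading",np.degrees(np.arctan2(vy,vx)),d.max())
for n,p,z in[("L",(392,96),.037),("J",(352,201),.037),("R",(311,291),.037),("bl",(282,22),.018),("br",(203,258),.018)]: print(n,onz(w,p,z,T).round(4))
e=np.array([vx,vy]);J=onz(w,(352,201),.037,T)[:2]; o=np.array([x0,y0]); print("joint on edge",o+e*((J-o)@e))
s,T,st=wrist(); cv2.imwrite("pics/w2.png",s["pixels"]); np.save("pics/w2.npy",{**s,"T":T},allow_pickle=True)
print(st["clock"],st["tool_pos"])
E
```

```text
79 edge heading -84.03854 0.0008027602900710596
L [0.533  0.1468 0.037 ]
J [0.5467 0.0542 0.037 ]
R [ 0.5545 -0.0406  0.037 ]
bl [0.424  0.1564 0.018 ]
br [ 0.4469 -0.067   0.018 ]
joint on edge [0.54226821 0.05376815]
2.95 [0.47447977 0.29973388 0.38717394]
```

View pics/w2.png

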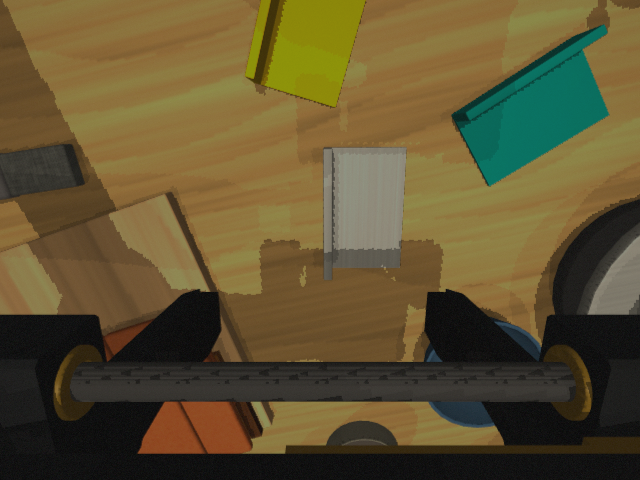

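The wrist picture shows the long flashing at about (362,210). Its rib top runs from (327,147) to (328,280), and the leaf's leading edge from (405,149) to (400,268).

```bash
python3 - <<'E'
from h import *
w=np.load("pics/w2.npy",allow_pickle=True).item(); T=w["T"]
hsv=cv2.cvtColor(w["pixels"],cv2.COLOR_BGR2HSV)
m=cv2.inRange(hsv,(0,0,60),(180,70,255)); m[:, :315]=0; m[:,415:]=0; m[:140]=0; m[290:]=0
pl=[];pr=[]
for v in range(155,262,3):
    r=np.where(m[v]>0)[0]; pl.append((r[0]-.5,v)); pr.append((r[-1]+.5,v))
def fit(pp,z):
    P=np.array([onz(w,p,z,T)[:2] for p in pp]).astype(np.float32)
    f=cv2.fitLine(P,cv2.DIST_HUBER,0,.001,.001).ravel(); return f
L=fit(pl,.038);E=fit(pr,.004)
for n,f in(("rib outer",L),("lead",E)): print(n,np.degrees(np.arctan2(f[1],f[0])),f)
print(pl[::8],pr[::8])
for uv,z in[((323.5,147),.038),((332.5,148),.038),((328,280),.038),((405,149),.004),((399.5,268),.004)]: print(uv,onz(w,uv,z,T).round(4))
e=L[:2]; nrm=np.array([-e[1],e[0]]); print("gap",(E[2:]-L[2:])@nrm)
E
```

```text
rib outer -12.202876 [ 0.9774053  -0.21137388  0.47999915  0.2967899 ]
lead -12.752894 [ 0.9753312  -0.22074673  0.5037049   0.37074628]
[(np.float64(322.5), 155), (np.float64(322.5), 179), (np.float64(323.5), 203), (np.float64(323.5), 227), (np.float64(323.5), 251)] [(np.float64(405.5), 155), (np.float64(404.5), 179), (np.float64(402.5), 203), (np.float64(401.5), 227), (np.float64(400.5), 251)]
(323.5, 147) [0.4133 0.3123 0.038 ]
(332.5, 148) [0.4158 0.3196 0.038 ]
(328, 280) [0.5325 0.2893 0.038 ]
(405, 149) [0.4332 0.3859 0.004 ]
(399.5, 268) [0.5491 0.361  0.004 ]
gap 0.07729612
```

```bash
python3 - <<'E'
from h import *
A=cur(); B=pose(.474,.302,.174,77.5); print(rel(A,B))
E
```

```text
[0.0017, 0.0077, 0.4265, -0.0181, 0.0003, -0.0148]
```

Request:
{"name": "play_rows", "arguments": {
  "rows": [
    [[0.002,0.008,0.1,-0.018,0,-0.015],[0.002,0.008,0.17,-0.018,0,-0.015],[0.002,0.008,0.24,-0.018,0,-0.015],[0.002,0.008,0.3,-0.018,0,-0.015],[0.002,0.008,0.34,-0.018,0,-0.015],[0.002,0.008,0.38,-0.018,0,-0.015],[0.002,0.008,0.4,-0.018,0,-0.015],[0.002,0.008,0.415,-0.018,0,-0.015],[0.002,0.008,0.425,-0.018,0,-0.015],[0.002,0.008,0.425,-0.018,0,-0.015],[0.002,0.008,0.425,-0.018,0,-0.015]]
  ]
}}

```text
clock: 3.92
tool_pos: [0.4735, 0.304, 0.1756]
eef_rot: [0.107, 0.994, 0.001, 0.0]
contact_force: [0.4, 0.7, -0.9]
opening: 0.999
finger_force: 0.0
```

```bash
python3 - <<'E'
from h import *
s,T,st=wrist(); print(st["clock"],st["tool_pos"],R.from_quat(st["eef_rot"]).as_matrix().round(4).tolist())
print(rel(cur(),pose(.474,.302,.174,77.5)))
cv2.imwrite("pics/w3.png",s["pixels"])
E
```

```text
3.9167 [0.47351563 0.30399964 0.17561572] [[-0.9769, 0.2135, 0.0009], [0.2135, 0.9769, 0.002], [-0.0004, 0.0021, -1.0]]
[-0.0018, -0.0039, 0.0036, 0.0048, 0.0012, 0.0061]
```

View pics/w3.png

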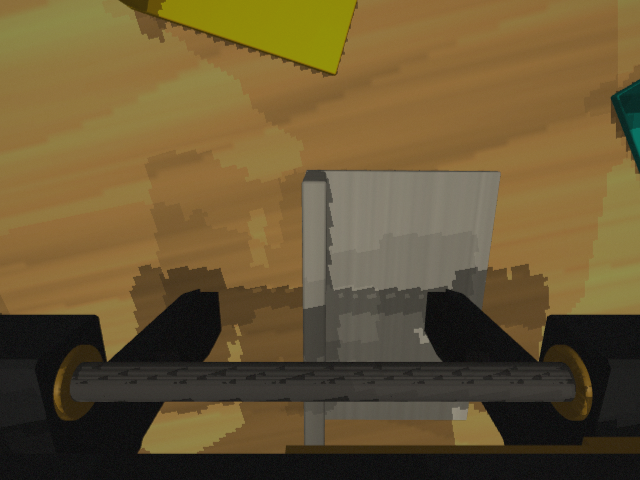

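The rib spans columns 303–325 against a finger centre of about 323, so it sits roughly 3 mm to the -y side. I'll shift the tool and then close.

Request:
{"name": "play_rows", "arguments": {
  "rows": [
    [[0,-0.006,0.003,0,0,0.006],[0,-0.006,0.003,0,0,0.006],[0,-0.006,0.003,0,0,0.006],[0,-0.006,0.003,0,0,0.006]]
  ]
}}

```text
clock: 4.3
tool_pos: [0.4726, 0.3009, 0.1737]
eef_rot: [0.109, 0.994, 0.001, 0.0]
contact_force: [0.0, -0.1, -0.4]
opening: 0.998
finger_force: 0.0
```

Request:
{"name": "play_rows", "arguments": {
  "rows": [
    [[0,0,0,0,0,0],[0,0,0,0,0,0],[0,0,0,0,0,0],[0,0,0,0,0,0],[0,0,0,0,0,0],[0,0,0,0,0,0],[0,0,0,0,0,0],[0,0,0,0,0,0],[0,0,0,0,0,0],[0,0,0,0,0,0]]
  ],
  "claw": 1,
  "squeeze": 45
}}

```text
clock: 5.13
tool_pos: [0.4725, 0.3009, 0.1734]
eef_rot: [0.109, 0.994, 0.001, -0.0]
contact_force: [-0.9, -0.2, -0.4]
opening: 0.271
finger_force: 0.0
```

```bash
python3 - <<'E'
from h import *
s,T,st=wrist(); print(st["clock"],st["tool_pos"],st["opening"],st["finger_force"],st["contact_force"])
a=onz(s,(305,175),.038,T); 
hsv=cv2.cvtColor(s["pixels"],cv2.COLOR_BGR2HSV); m=cv2.inRange(hsv,(0,0,60),(180,70,255)); m[:, :260]=0
m[290:]=0; m[:120]=0
n,l,stt,c=cv2.connectedComponentsWithStats(m); i=1+np.argmax(stt[1:,4]); M=l==i
cv2.imwrite("pics/w4.png",s["pixels"]); np.save("pics/w4.npy",{**s,"T":T},allow_pickle=True)
print(stt[i]);
for v in(200,240,280): r=np.where(M[v])[0]; print(v,r[0],r[-1],onz(s,(r[0],v),.038,T),onz(s,(r[-1],v),.004,T))
for u in(310,400,450): r=np.where(M[:,u])[0]; print(u,r[0],onz(s,(u,r[0]),.038 if u<320 else .004,T))
E
```

```text
5.1333 [0.47254342 0.30090988 0.17336915] 0.27096025102007065 0.0 [-0.8652847  -0.15992136 -0.35359731]
[  312   172   199   118 22513]
200 312 506 [0.41987517 0.31043444 0.038     ] [0.44218453 0.38456817 0.004     ]
240 312 501 [0.43249197 0.30754007 0.038     ] [0.45857396 0.38117581 0.004     ]
280 313 495 [0.44599198 0.30478327 0.038     ] [0.475925   0.37714662 0.004     ]Traceback (most recent call last):
  File "<stdin>", line 10, in <module>
IndexError: index 0 is out of bounds for axis 0 with size 0
```

Still closing (0.27 open), so I'll hold longer.

Request:
{"name": "play_rows", "arguments": {
  "rows": [
    [[0,0,0,0,0,0],[0,0,0,0,0,0],[0,0,0,0,0,0],[0,0,0,0,0,0],[0,0,0,0,0,0],[0,0,0,0,0,0],[0,0,0,0,0,0],[0,0,0,0,0,0]]
  ]
}}

```text
clock: 5.85
tool_pos: [0.4726, 0.3009, 0.1734]
eef_rot: [0.109, 0.994, 0.001, -0.0]
contact_force: [0.6, 1.0, -0.0]
opening: 0.083
finger_force: 45.0
```

```bash
python3 - <<'E'
from h import *
s,T,st=wrist(); print(st["clock"],st["tool_pos"],st["opening"],st["finger_force"],st["contact_force"])
hsv=cv2.cvtColor(s["pixels"],cv2.COLOR_BGR2HSV); m=cv2.inRange(hsv,(0,0,60),(180,70,255)); m[:, :260]=0
m[290:]=0; m[:120]=0
n,l,stt,c=cv2.connectedComponentsWithStats(m); i=1+np.argmax(stt[1:,4]); M=l==i
cv2.imwrite("pics/w4.png",s["pixels"]); np.save("pics/w4.npy",{**s,"T":T},allow_pickle=True)
print(stt[i])
F=np.linalg.inv(np.r_[np.c_[cur()[1].as_matrix(),cur()[0]],[[0,0,0,1]]])
tl=lambda p:(F[:3,:3]@p+F[:3,3])*1000
for v in(180,200,240,280):
    r=np.where(M[v])[0]; print(v,r[0],r[-1],tl(onz(s,(r[0]-.5,v),.038,T)).round(1),tl(onz(s,(r[-1]+.5,v),.004,T)).round(1))
x0=stt[i][0]
for u in(x0+5,x0+15,400,450): r=np.where(M[:,u])[0]; print(u,r[0],tl(onz(s,(u,r[0]-.5),.038 if u<340 else .004,T)).round(1))
E
```

```text
5.85 [0.47257522 0.30094043 0.17338172] 0.08324640594967314 44.99992065131664 [ 0.63744643  0.99795822 -0.00212079]
[  310   172   200   118 22546]
180 312 508 [ 59.6  -2.3 135.4] [ 55.6  74.8 169.5]
200 310 505 [ 53.4  -3.  135.4] [ 47.6  74.7 169.5]
240 311 500 [ 40.5  -2.8 135.4] [ 30.9  75.  169.5]
280 311 494 [ 26.7  -2.9 135.4] [ 13.1  74.8 169.5]
315 172 [ 62.2  -1.3 135.4]
325 172 [ 62.2   1.8 135.4]
400 172 [ 59.   31.6 169.4]
450 172 [ 59.   51.3 169.5]
```

View pics/w4.png

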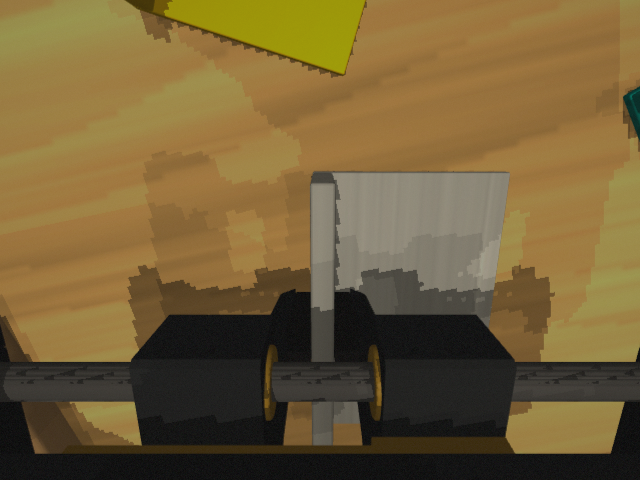

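Gripped (7.3 mm opening at 45 N) and square in the hand: the lead edge is at tool y ≈ +74.5 mm, the rib end at x ≈ +60 mm, so it is centred, and the underside is at tool z = 173.4 mm. Now lift and swing to the panel.

```bash
python3 - <<'E'
from h import *
A=cur()
for x,y,z,yaw in[(.4726,.301,.273,77.5),(.47,.21,.273,54),(.46,.12,.273,30),(.45,.044,.273,6)]:
    B=pose(x,y,z,yaw); print(rel(A,B)); A=B
E
```

```text
[0.0, 0.0004, -0.1992, 0.0025, -0.0007, 0.0007]
[-0.0343, -0.1788, 0.0, 0.0, 0.0, 0.8203]
[-0.0896, -0.1574, 0.0, 0.0, 0.0, 0.8378]
[-0.1216, -0.0933, 0.0, 0.0, 0.0, 0.8378]
```

Request:
{"name": "play_rows", "arguments": {
  "rows": [
    [[0,0,-0.02,0,0,0],[0,0,-0.06,0,0,0],[0,0,-0.11,0,0,0],[0,0,-0.16,0,0,0],[0,0,-0.2,0,0,0],[0,0,-0.2,0,0,0]]
  ]
}}

```text
clock: 6.4
tool_pos: [0.4731, 0.3017, 0.2773]
eef_rot: [0.109, 0.994, 0.003, 0.002]
contact_force: [1.0, 0.2, -1.2]
opening: 0.084
finger_force: 45.0
```

Request:
{"name": "play_rows", "arguments": {
  "rows": [
    [[-0.006,-0.03,0,0,0,0.14],[-0.012,-0.06,0,0,0,0.28],[-0.018,-0.09,0,0,0,0.42],[-0.024,-0.12,0,0,0,0.56],[-0.03,-0.15,0,0,0,0.7],[-0.034,-0.179,0,0,0,0.82]]
  ]
}}

```text
clock: 6.9
tool_pos: [0.4695, 0.2084, 0.2725]
eef_rot: [0.311, 0.951, -0.0, -0.001]
contact_force: [0.6, -0.1, -2.0]
opening: 0.09
finger_force: 45.0
```

Request:
{"name": "play_rows", "arguments": {
  "rows": [
    [[-0.015,-0.026,0,0,0,0.14],[-0.03,-0.052,0,0,0,0.28],[-0.045,-0.078,0,0,0,0.42],[-0.06,-0.105,0,0,0,0.56],[-0.075,-0.13,0,0,0,0.7],[-0.09,-0.157,0,0,0,0.838]]
  ]
}}

```text
clock: 7.4
tool_pos: [0.4597, 0.1189, 0.2726]
eef_rot: [0.501, 0.865, -0.0, -0.001]
contact_force: [-0.1, -0.6, -2.4]
opening: 0.088
finger_force: 45.0
```

Request:
{"name": "play_rows", "arguments": {
  "rows": [
    [[-0.02,-0.016,0,0,0,0.14],[-0.04,-0.032,0,0,0,0.28],[-0.06,-0.047,0,0,0,0.42],[-0.08,-0.062,0,0,0,0.56],[-0.1,-0.078,0,0,0,0.7],[-0.122,-0.093,0,0,0,0.838],[-0.122,-0.093,0,0,0,0.838],[-0.122,-0.093,0,0,0,0.838],[-0.122,-0.093,0,0,0,0.838]]
  ]
}}

```text
clock: 8.15
tool_pos: [0.4506, 0.0444, 0.273]
eef_rot: [0.668, 0.744, 0.001, -0.001]
contact_force: [-0.3, 0.1, -2.3]
opening: 0.09
finger_force: 45.0
```

```bash
python3 - <<'E'
from h import *
s,T,st=wrist(); print(st["clock"],st["tool_pos"],st["opening"],st["finger_force"],st["contact_force"],st["moment"])
print(R.from_quat(st["eef_rot"]).as_matrix().round(4).tolist())
cv2.imwrite("pics/w5.png",s["pixels"]); np.save("pics/w5.npy",{**s,"T":T},allow_pickle=True)
E
```

```text
8.15 [0.45057558 0.04442696 0.27301617] 0.09035164613335621 45.001443699002266 [-0.32632252  0.07963007 -2.33453781] [-0.05466195 -0.07528573  0.00215618]
[[-0.1068, 0.9943, 0.0003], [0.9943, 0.1068, 0.0023], [0.0022, 0.0005, -1.0]]
```

View pics/w5.png

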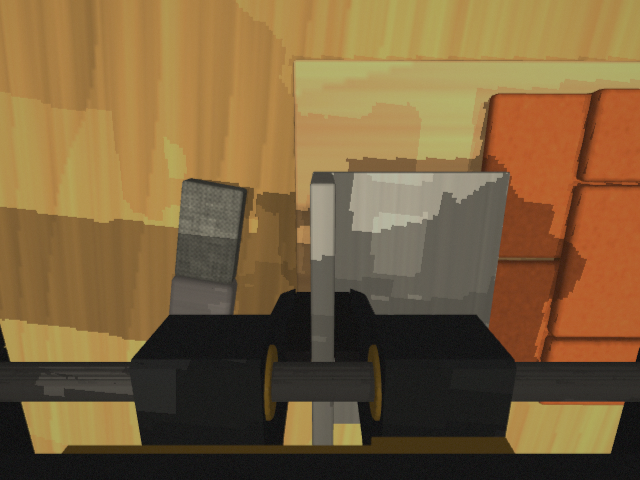

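The wrist picture shows the flashing held level and square. The shingle free edge is at about column 487 (rows 100–165), the joint at about row 260 (columns 505–555), and the board's near-left corner at (295,61). I'll take the roof pose from these.

```bash
python3 - <<'E'
from h import *
w=np.load("pics/w5.npy",allow_pickle=True).item(); T=w["T"]; im=w["pixels"]
hsv=cv2.cvtColor(im,cv2.COLOR_BGR2HSV); g=cv2.GaussianBlur(im,(3,3),0).astype(int)
m=cv2.inRange(hsv,(0,160,30),(12,255,255))
def line(P): return cv2.fitLine(np.float32(P),cv2.DIST_HUBER,0,.001,.001).ravel()
def W(pp,z): return np.array([onz(w,p,z,T)[:2] for p in pp])
fe=[(np.where(m[v,450:]>0)[0][0]+450-.5,v) for v in range(106,164,2)]
le=[(u,np.where(m[60:200,u]>0)[0][0]+60-.5) for u in range(500,580,3)]
gray=g.sum(2)
jo=[(u,235+np.argmin(gray[235:285,u])) for u in range(508,552,3)]
gx=abs(np.diff(g[:,280:310,:],axis=1)).sum(2); be=[(280.5+np.argmax(gx[v]),v) for v in range(68,150,3)]
gy=abs(np.diff(g[45:80],axis=0)).sum(2); bl=[(u,45.5+np.argmax(gy[:,u])) for u in range(310,600,6)]
for n,pp,z in(("free",fe,.037),("shL",le,.037),("joint",jo,.037),("bnear",be,.018),("bleft",bl,.018)):
    P=W(pp,z); f=line(P); r=(P-f[2:])@[-f[1],f[0]]
    print(n,"head",np.degrees(np.arctan2(f[1],f[0])).round(2),f[2:].round(4),"sd mm",(1000*r.std()).round(2),pp[0],pp[-1])
    # coords in roof-aligned frame heading 6 deg about world
    a=np.radians(6.0); ex=np.array([np.cos(a),np.sin(a)]);ey=np.array([-ex[1],ex[0]])
    print("   ",np.median(P@ex).round(4),np.median(P@ey).round(4))
print("tool",w["T"][:2,3], np.array([.45057558,.04442696])@np.c_[ex,ey])
E
```

```text
free head -83.73 [0.5324 0.1278] sd mm 0.17 (np.float64(488.5), 106) (np.float64(482.5), 162)
    0.5429 0.0715
shL head 6.13 [0.5523 0.1511] sd mm 0.0 (500, np.float64(93.5)) (578, np.float64(93.5))
    0.5691 0.0925
joint head 6.15 [0.576  0.0579] sd mm 0.0 (508, np.int64(261)) (550, np.int64(261))
    0.5787 -0.0027
bnear head -84.01 [0.4245 0.131 ] sd mm 0.32 (np.float64(293.5), 68) (np.float64(294.5), 149)
    0.4358 0.0858
bleft head 6.13 [0.5159 0.1667] sd mm 0.27 (310, np.float64(59.5)) (598, np.float64(61.5))
    0.5278 0.1119
tool [0.44279283 0.11812586] [ 0.45275116 -0.00291439]
```

```bash
python3 - <<'E'
from h import *
p,r=cur(); print(rel((p,r),pose(p[0],p[1],.194,6.13)))
E
```

```text
[-0.0004, -0.0001, 0.1581, 0.0012, -0.0047, 0.0007]
```

Request:
{"name": "play_rows", "arguments": {
  "rows": [
    [[0,0,0.04,0,0,0],[0,0,0.08,0,0,0],[0,0,0.11,0,0,0],[0,0,0.13,0,0,0],[0,0,0.145,0,0,0],[0,0,0.152,0,0,0],[0,0,0.158,0,0,0],[0,0,0.158,0,0,0],[0,0,0.158,0,0,0],[0,0,0.158,0,0,0]]
  ]
}}

```text
clock: 9.03
tool_pos: [0.4506, 0.0441, 0.1944]
eef_rot: [0.669, 0.743, 0.001, -0.0]
contact_force: [0.2, 1.2, -1.7]
opening: 0.087
finger_force: 45.0
```

```bash
python3 - <<'E'
from h import *
st=get_state(); print(st["tool_pos"],st["contact_force"],R.from_quat(st["eef_rot"]).as_matrix().round(4).tolist())
E
```

```text
[0.45058492 0.04409114 0.19438011] [ 0.23232714  1.21463427 -1.68616258] [[-0.1054, 0.9944, 0.0006], [0.9944, 0.1054, 0.0018], [0.0017, 0.0007, -1.0]]
```

Now lower gently to find contact with the board.

Request:
{"name": "play_rows", "arguments": {
  "rows": [
    [[0,0,0.001,0,-0.003,0],[0,0,0.002,0,-0.003,0],[0,0,0.003,0,-0.003,0],[0,0,0.004,0,-0.003,0],[0,0,0.004,0,-0.003,0],[0,0,0.004,0,-0.003,0]]
  ]
}}

```text
clock: 9.53
tool_pos: [0.4504, 0.0438, 0.1921]
eef_rot: [0.669, 0.743, -0.0, 0.0]
contact_force: [-0.1, -0.2, -1.5]
opening: 0.088
finger_force: 45.0
```

Request:
{"name": "play_rows", "arguments": {
  "rows": [
    [[0,0,0.001,0,0,0],[0,0,0.002,0,0,0],[0,0,0.002,0,0,0],[0,0,0.002,0,0,0],[0,0,0.002,0,0,0]]
  ]
}}

```text
clock: 9.95
tool_pos: [0.4503, 0.0438, 0.1913]
eef_rot: [0.669, 0.743, -0.0, 0.0]
contact_force: [-0.3, -0.9, 3.9]
opening: 0.086
finger_force: 45.0
```

Request:
{"name": "play_rows", "arguments": {
  "rows": [
    [[0,0,-0.0013,0,0,0],[0.001,0.005,-0.0013,0,0,0],[0.001,0.01,-0.0013,0,0,0],[0.001,0.015,-0.0013,0,0,0],[0.001,0.02,-0.0013,0,0,0],[0.001,0.025,-0.0013,0,0,0],[0.001,0.03,-0.0013,0,0,0],[0.001,0.035,-0.0013,0,0,0],[0.001,0.04,-0.0013,0,0,0],[0.001,0.045,-0.0013,0,0,0],[0.001,0.05,-0.0013,0,0,0],[0.001,0.055,-0.0013,0,0,0],[0.001,0.06,-0.0013,0,0,0],[0.001,0.06,-0.0013,0,0,0],[0.001,0.06,-0.0013,0,0,0]]
  ]
}}

```text
clock: 11.2
tool_pos: [0.4803, 0.0474, 0.1917]
eef_rot: [0.669, 0.743, -0.0, 0.0]
contact_force: [0.2, -0.1, -2.5]
opening: 0.087
finger_force: 45.0
```

```bash
python3 - <<'E'
from h import *
s,T,st=wrist(); print(st["clock"],st["tool_pos"],st["opening"],st["contact_force"],st["moment"])
print(R.from_quat(st["eef_rot"]).as_matrix().round(4).tolist())
np.save("pics/w6.npy",{**s,"T":T},allow_pickle=True)
s2=snapshot("side"); s3=snapshot("scene")
a=s["pixels"]; b=cv2.resize(s2["pixels"][200:300,220:400],(800,444))[:, :]
cv2.imwrite("pics/w6.png",np.vstack([cv2.resize(a[60:320,200:],(440,260)),cv2.resize(s2["pixels"][190:310,220:396],(440,300))]))
E
```

```text
11.2 [0.48027371 0.04736927 0.19173443] 0.08725754835414465 [ 0.21071067 -0.13178523 -2.46824625] [-0.03821652 -0.01080283 -0.00046399]
[[-0.1046, 0.9945, 0.0002], [0.9945, 0.1046, -0.0002], [-0.0002, 0.0001, -1.0]]
```

View pics/w6.png

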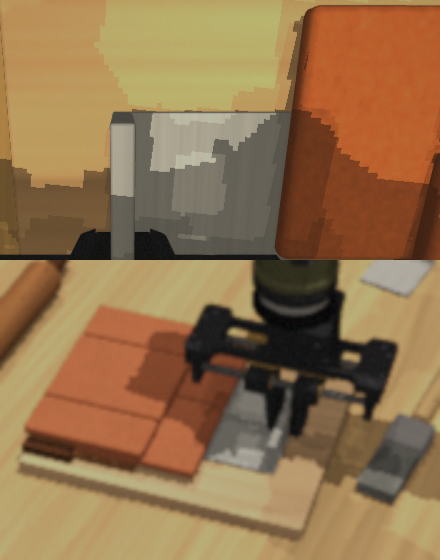

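The wrist view (top) shows the leaf entering under the free edge, square to it. The side view (bottom) shows both lower shingles lying flat. I'll measure how far it is covered.

```bash
python3 - <<'E'
from h import *
w=np.load("pics/w6.npy",allow_pickle=True).item(); T=w["T"]
hsv=cv2.cvtColor(w["pixels"],cv2.COLOR_BGR2HSV); m=cv2.inRange(hsv,(0,160,30),(12,255,255))
p=np.array([.48027,.04737]);a=np.radians(6.0);ex=np.array([np.cos(a),np.sin(a)]);ey=np.array([-ex[1],ex[0]])
fe=[(np.where(m[v,450:]>0)[0][0]+450-.5,v) for v in range(80,230,3)]
P=np.array([onz(w,q,.037,T)[:2] for q in fe])-p
f=cv2.fitLine(np.float32(P),cv2.DIST_HUBER,0,.001,.001).ravel()
print("free edge ahead of tool mm",np.median(P@ex)*1000,"head",np.degrees(np.arctan2(f[1],f[0])))
# shingle left side
le=[(u,np.where(m[:,u]>0)[0][0]-.5) for u in range(530,630,5)]
L=np.array([onz(w,q,.037,T)[:2] for q in le])-p; print("shL y",np.median(L@ey)*1000-95.5, le[0],le[-1])
k=cv2.inRange(hsv,(0,0,60),(180,70,255)); k[:, :290]=0;k[:150]=0;k[290:]=0
n,l,s,c=cv2.connectedComponentsWithStats(k); i=1+np.argmax(s[1:,4]); M=l==i
for v in(200,250,280):
    r=np.where(M[v])[0]; print("rib outer",v,r[0],((onz(w,(r[0]-.5,v),.056,T)[:2]-p)@np.c_[ex,ey]*1000).round(1))
for u in(380,440): r=np.where(M[:,u])[0]; print("leaf end",u,((onz(w,(u,r[0]-.5),.022,T)[:2]-p)@np.c_[ex,ey]*1000).round(1))
E
```

```text
free edge ahead of tool mm 60.115322439228486 head -83.931335
shL y 0.265177349362574 (530, np.float64(64.5)) (625, np.float64(65.5))
rib outer 200 310 [-4. 54.]
rib outer 250 310 [-4.2 37.7]
rib outer 280 311 [-4.  27.2]
leaf end 380 [22.7 59.6]
leaf end 440 [46.4 59.6]
```

Request:
{"name": "play_rows", "arguments": {
  "rows": [
    [[0,0.004,0,0,0,0],[0,0.008,0,0,0,0],[0,0.012,0,0,0,0],[0,0.016,0,0,0,0],[0,0.02,0,0,0,0],[0,0.024,0,0,0,0],[0,0.028,0,0,0,0],[0,0.032,0,0,0,0],[0,0.034,0,0,0,0],[0,0.034,0,0,0,0],[0,0.034,0,0,0,0]]
  ]
}}

```text
clock: 12.27
tool_pos: [0.4971, 0.0492, 0.1917]
eef_rot: [0.669, 0.743, -0.0, 0.0]
contact_force: [-0.5, 0.2, -2.3]
opening: 0.086
finger_force: 45.0
```

Request:
{"name": "play_rows", "arguments": {
  "rows": [
    [[0,0,0.0006,0,0,0],[0,0,0.0012,0,0,0],[0,0,0.0012,0,0,0],[0,0,0.0012,0,0,0],[0,0,0.0012,0,0,0]]
  ]
}}

```text
clock: 12.68
tool_pos: [0.4969, 0.0492, 0.1914]
eef_rot: [0.669, 0.743, -0.0, 0.0]
contact_force: [-1.5, 0.3, 3.9]
opening: 0.089
finger_force: 45.0
```

Request:
{"name": "play_rows", "arguments": {
  "rows": [
    [[0,0,0.0004,0,0,0],[0,0,0.0008,0,0,0],[0,0,0.0008,0,0,0],[0,0,0.0008,0,0,0],[0,0,0.0008,0,0,0],[0,0,0.0008,0,0,0]]
  ]
}}

```text
clock: 13.18
tool_pos: [0.4969, 0.0492, 0.1913]
eef_rot: [0.669, 0.743, -0.0, 0.0]
contact_force: [-3.2, -0.3, 8.8]
opening: 0.085
finger_force: 45.0
```

```bash
python3 - <<'E'
from h import *
F=[]
s,T,st=wrist()
for n in("side","scene","wrist","side"): snapshot(n); F.append(get_state()["contact_force"][2])
st=get_state();print(F,st["tool_pos"],st["moment"],R.from_quat(st["eef_rot"]).as_matrix()[2].round(4))
s2=snapshot("side")
cv2.imwrite("pics/w7.png",np.vstack([cv2.resize(s["pixels"][60:320,200:],(440,260)),cv2.resize(s2["pixels"][190:310,220:396],(440,300))]))
p=st["tool_pos"][:2];hsv=cv2.cvtColor(s["pixels"],cv2.COLOR_BGR2HSV); m=cv2.inRange(hsv,(0,160,30),(12,255,255))
P=np.array([onz(s,(np.where(m[v,400:]>0)[0][0]+399.5,v),.037,T)[:2] for v in range(80,230,3)])-p
a=np.radians(6); print("edge ahead",1000*np.median(P@[np.cos(a),np.sin(a)]))
E
```

```text
[np.float64(8.498087100399173), np.float64(9.231863519103447), np.float64(8.867339747843218), np.float64(9.212172599753805)] [0.49687463 0.04920254 0.19132967] [-0.03669265  0.29803641  0.00232737] [-7.e-04  3.e-04 -1.e+00]
edge ahead 44.12895166026633
```

View pics/w7.png

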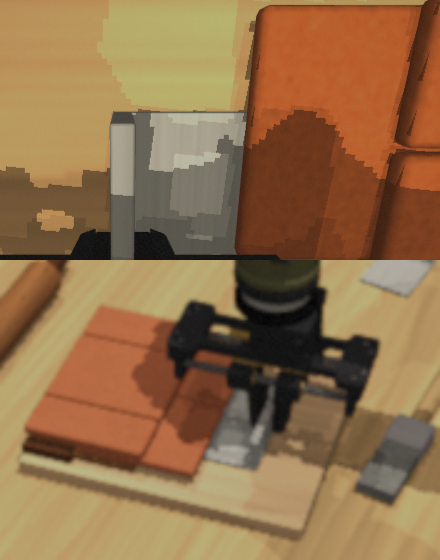

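The picture shows the leaf tucked square under flat shingles. The free edge is 44 mm ahead of the rib, so about 30 mm is covered. The press reads about 9 N at the wrist, or about 11 N on the board with the piece's weight.

```bash
python3 -c "
from plant import *
print(finish_job())"
```

```text
the job is handed in; nothing more can be done
None
```

The job is handed in: the long flashing sits about 30 mm under the two lowest shingles, centred on the joint and square, both shingles looking flat in the camera views, still held by the upstand and pressed down with about 10 N, at about 13.5 s of the 54 s allowed.

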